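# Load a ridged test tile under the clamp's leaf spring

### The job

Load the ridged terracotta tile into the clamp: with the fingertips, press the tile down hard so that its sprung bed sinks, and keep it down while you slide it under the steel cross bar and the leaf spring, until it is fully home against the end stop. Then let go, leaving the tile clamped there. Only press and push the tile, never lift it, and leave the other things on the bench alone.

Things in the scene. Friction and masses are not known exactly. Their poses are not given: they have to be found in the camera images.
- jig: Tile clamp, fixed: wooden base 262 x 130 x 10 mm, sprung plywood bed (230 x 84 mm, top 30 mm up when unpressed) between two aluminium rails (86 mm apart, tops 34 mm up), steel cross bar over the bed, leaf spring behind it, end stop. Origin: on the bench, mid-width, under the bar's near face. x: along the rails, the way the tile slides in (roughly away from the robot); y left, z up.
- bar (a point): Middle of the lower near edge of the cross bar, at clamp x = 0, 38 mm above the bench. The bar is 12 mm thick along x, its top 48 mm above the bench; its end feet and screws, 51 mm to either side, reach 57 mm. The bar is rigid.
- stop (a point): Point on the near face of the end stop, at clamp x = +62.5 mm, 30 mm above the bench (the stop's top is at 45 mm). The tile's front edge meets it when fully home; the tile's origin is then at clamp x = 0.
- tile: Loose terracotta tile on the bed, near side of the bar, 3 mm play to each rail: slab 125 (x) x 80 (y) x 13 mm with a ridge across its top. Origin: centre of the underside; x towards the bar, z up. 0.19 to 0.38 kg. Unpressed, its flat top is 43 mm above the bench, 5 mm too high for the bar, so it strikes the bar. The 75 mm ahead of the ridge go under the bar; home, the ridge is 12.5 mm short of the bar.
- ridge (a point): Middle of the top of the tile's ridge: 10 mm thick along x, 70 mm long along y, rising 12 mm above the slab; 17.5 mm behind the tile's origin, 25 mm above its underside. A fingertip can push against its rear face (22.5 mm behind the origin).
- press (a point): Middle of the free flat area of the tile's top behind the ridge (40 mm long in x, 80 mm wide), 42.5 mm behind the tile's origin, 13 mm above its underside: room for shut fingertips to press down.
- bed (a joint): How far the sprung bed is sunk, m: 0 unpressed, 0.009 at its bottom stop; the tile needs 0.005 to clear the bar, and stays near 0.005 when in. The bed stays level wherever the tile is pressed; it takes about 4 N of push on the tile to start it, 8 N at 0.005 and 11 N at 0.009.
- leaf (a joint): Lift of the leaf spring, rad: 0 when hanging free (its rolled nose 36 mm behind its hinge, about 33 mm above the bench); about 0.13 with the tile in and released, about 0.05 while the tile is held 7 to 8 mm down. It drags on the tile with up to 3 N of pressure. Sliding the pressed tile takes about 7 to 11 N of push in all; more means that it has met the bar or the end stop.
- post_a: Hollow square kiln prop, 36 x 36 x 75 mm, standing beside the clamp. Origin: centre of its underside. To be left alone.
- post_b: Hollow square kiln prop, 36 x 36 x 50 mm, standing beside the clamp. Origin: centre of its underside. To be left alone.
- mug_a: Terracotta mug, 84 mm wide, 55 mm high, beside the clamp. Origin: centre of its underside. To be left alone.
- brush: Brush, 170 mm long, lying beside the clamp. Origin: middle of its length, underside. To be left alone.
- jar: Glass jar, 72 mm wide, 80 mm high, beside the clamp. Origin: centre of its underside. To be left alone.
Mind the look-alikes: they are no part of the job. Leave any blue or purple look-alike of the tile alone.

How it is judged:
On the way, in this order (a step that is already met when the one before it is completed fails the run):
1. the fingers press the tile down on its bed, before it is under the leaf spring (value of joint bed above 0.004 m and contact force between the fingers and tile above 3 N and x of tile in the frame of jig below -0.02 m), for 0.1 s.
2. the tile is under the leaf spring and home against the end stop (x of tile in the frame of jig between -0.004 and 0.004 m and value of joint leaf above 0.08 rad and value of joint bed above 0.003 m), for 0.1 s.
At the end, for the whole second after the job is handed in: The tile lies flat (within 0.06 rad) and at rest within 4 mm of fully home along the clamp, under the bar with the bed still sunk more than 3 mm, the leaf spring lifted more than 0.08 rad by it (all of step 2 and linear speed of tile below 0.01 m/s and angle between tile's own z axis and vertical below 0.06 rad); the robot touches nothing.
It fails at once if the tile is lifted or tipped: more than 12 mm above its place on the unpressed bed, or tilted more than 0.25 rad (height (world z) of tile above 0.042 m or angle between tile's own z axis and vertical above 0.25 rad).
It fails at once if another thing is moved more than 30 mm (distance of any of post_a, post_b, mug_a, brush, jar from where it was at the start of the episode above 0.03 m).
It also fails if it takes over 38 s, if anything falls off the work surface, if the arm or the gripper's body presses on something with over 40 N, if the wrist force passes 120 N, or if a joint passes its speed limit or range.

### The arm

A 6-joint arm with a two-finger parallel gripper is mounted at the origin on the work surface. World frame = base frame: x ahead of the robot, y to its left, z up, the work surface at z = 0. Lengths are in m, angles in rad, forces in N, time in s.
With the tool pointing down it reaches from about 0.375 to 0.925 m from the base axis. Payload 5.7 kg.
Tool frame: the origin (TCP) lies midway between the tips of the shut fingers; the grasp point (between the pads) lies 19 mm behind it; z points along the fingers, y is the line along which they close (so a half turn about z gives the same grasp; the last joint's range is limited). The gripper opens to 85 mm and grips with 20 to 120 N. Pads are 22 mm wide; open, the fingers measure 114 mm over their backs; the gripper's body (76 mm by 85 mm) begins 54 mm behind the grasp point. The pads swing forward as they close: fully open they stand 13 mm farther back than shut.
Start: joints at [-1.354, 0.359, 1.51, -0, 1.272, -0.115], TCP at [0.195, -0.567, 0.231] pointing down, gripper open.
Joint ranges: [-2.97, 2.97], [-1.01, 2.36], [0.21, 2.38], [-0.96, 4.11], [0.2, 2.71], [-2.98, 2.98]. Speed limits (rad/s): [2.39, 2.39, 3.14, 3.14, 3.14, 3.14].

### API

Orientations are given as [roll, pitch, yaw] about the fixed x, y, z axes, in that order (R = Rz(yaw) Ry(pitch) Rx(roll)).
In Python, from workcell import status, camera, get_calibration, ticket gives the robot as it stands.
- The arm moves only by the tool step_arm, never from a script. Its argument "increments" is a list of rows, each a list of 3 entries, a list of its own where there are three numbers: the opening in per cent of the stroke, from 0 (shut) to 100 (fully open), then the shift along the world's x, y, z in m, then the turn, a rotation vector about the world's x, y, z in rad. A call has 1 to 8 rows; each row shifts and turns the commanded pose from where the row before left it; what a row does not reach is not made up. A row lasts 1/12 s, in which the tool goes at most 41.7 mm and 7.16 degrees, less where a joint would pass 70% of its speed; a pose out of reach is approached as far as the arm can. A call with a gripper value outside its range is refused whole. The fingers move at their own pace and stop on an object; the grip force is fixed at half the most. Time passes only in rows, so rows that do not move let the fingers close. It gives the time, the measured TCP pose, the force, the opening and the grip force at its end, in the units of the state.
- status.state(): the state, without advancing time (a new reading comes with each control period).
- camera(name): name is "side" or "top" or "wrist"; returns the picture (480x640x3 uint8, red, green, blue); there is no depth.
- get_calibration(name): a dict with "intrinsics" (3x3 intrinsics, pixels), "xyz" and "attitude" of the camera in the world; the wrist camera has in their place "hand_eye" (4x4, takes a point from camera to tool coordinates, whose origin is the TCP and whose axes are the flange's). Camera axes: x right, y up, looking along -z (the intrinsics and any distortion apply to the point x, -y, -z); pixel columns grow to the right and rows downward; lengths in m; the calibration is good to about 2 mm. A picture is of the moment at which its call begins: read the wrist's pose just before it. get_calibration takes no time and is no camera call.
- ticket.close_job(): hands the job in; it is judged then, once.
The state is a dict: "t": time; "joints": joint angles; "qd": joint speeds; "joint_torque": joint torques, N m; "ee_pos": TCP position; "tcp_rot": TCP orientation; "contact_force": force on the tool from outside, world axes, zero at the start; "moment": the same for the moment, N m; "opening": finger opening in m; "grip_force": force on a finger pad.
Only numpy, scipy, OpenCV 4.12 (cv2) and the standard library are available. Lean on these libraries where they do the work, as an engineer would, in place of code of your own. Each camera call takes 0.05 s, during which the arm holds its last target. There are 200 camera calls.

## Working session

There is one attempt and no reset: what is moved stays moved. The work goes in short steps, Python scripts to look and compute and a tool call to move; the robot and the scene stay as the last step left them, time stands still between calls to the robot, and variables do not carry over. Pictures are saved under pics/ and viewed, at most 10 in all, crops included, and the job is handed in when it is done.

Besides the shell and the picture viewer there is one more tool, called after "Emit:" by a JSON object that holds its "name" and its "arguments". step_arm: Moves the arm, as the interface text tells. Its arguments: {"type":"object","properties":{"increments":{"type":"array","items":{"type":"array"}}},"required":["increments"]}

```bash
mkdir -p pics; cat > h.py <<'E'
import numpy as np,cv2
from workcell import status,camera,get_calibration,ticket
from scipy.spatial.transform import Rotation as R
def save(n,f):
    im=camera(n); cv2.imwrite(f'pics/{f}.png',im[:,:,::-1]); return im
E
python3 - <<'E'
from h import *
for n in("top","side"):
    save(n,n+"1"); print(n,get_calibration(n))
print(get_calibration("wrist"));print(status.state())
E
```

```text
top {'intrinsics': array([[604.79350349,   0.        , 320.54048609],
       [  0.        , 604.79350349, 241.50010298],
       [  0.        ,   0.        ,   1.        ]]), 'xyz': array([0.36756291, 0.0320811 , 1.11883144]), 'attitude': array([ 0.22101718,  0.00594403, -1.5020247 ])}
side {'intrinsics': array([[460.29282051,   0.        , 319.99489322],
       [  0.        , 460.29282051, 233.43088049],
       [  0.        ,   0.        ,   1.        ]]), 'xyz': array([0.41521223, 0.74977659, 0.64223445]), 'attitude': array([ 0.8849546 ,  0.00301207, -2.89218532])}
{'intrinsics': array([[418.90544347,   0.        , 327.40591373],
       [  0.        , 418.90544347, 245.86284106],
       [  0.        ,   0.        ,   1.        ]]), 'hand_eye': array([[-4.33821066e-04,  9.61626339e-01,  2.74362161e-01,
         6.89524764e-02],
       [ 9.99999884e-01,  3.60398820e-04,  3.18017676e-04,
         1.90813793e-04],
       [ 2.06934375e-04,  2.74362268e-01, -9.61626384e-01,
        -1.41878895e-01],
       [ 0.00000000e+00,  0.00000000e+00,  0.00000000e+00,
         1.00000000e+00]])}
{'t': 0.1, 'joints': array([-1.35407973e+00,  3.59455484e-01,  1.51131692e+00, -1.48533683e-05,
        1.27249309e+00, -1.15114123e-01]), 'qd': array([-0.00055601, -0.00264778, -0.00305062,  0.00135909,  0.00101214,
       -0.00204203]), 'joint_torque': array([-1.48405863e-03, -5.28654528e+01, -2.79349512e+01, -1.79411077e-04,
        4.97217203e-03, -4.16362710e-06]), 'ee_pos': array([ 0.19531331, -0.56668031,  0.23052701]), 'tcp_rot': array([-3.13992925e+00, -1.78046633e-04,  3.31834950e-01]), 'contact_force': array([-0.43696468, -0.46414184, -0.44800803]), 'moment': array([-0.0016957 , -0.03548707, -0.0497967 ]), 'grip_force': 0.0, 'opening': 0.08514763325410271}
```

View pics/top1.png

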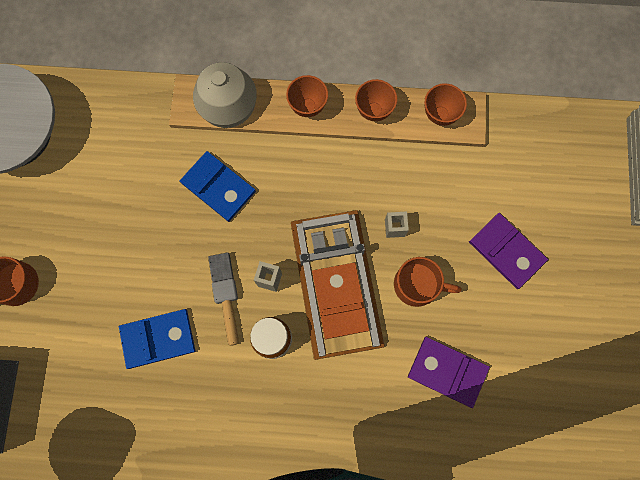

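View pics/side1.png

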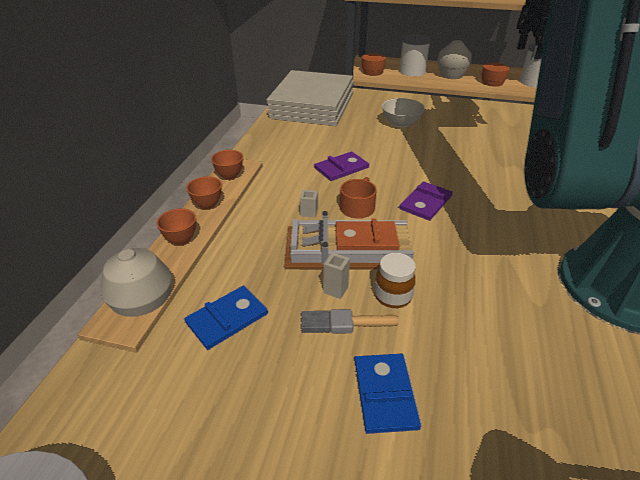

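The top view shows the candidates: the terracotta tile in the clamp at (341,300), blue look-alikes at (218,187) and (157,338), and purple ones at (509,250) and (449,371). I choose (341,300), the only terracotta one lying on the clamp bed, with its ridge at about (343,307). The bar is at about (335,254).

```bash
cat >> h.py <<'E'
def ray(n,uv,z,T=None):
    c=get_calibration(n); K=c["intrinsics"]
    if T is None: Rm=R.from_euler('xyz',c["attitude"]).as_matrix();o=c["xyz"]
    else: Rm,o=T[:3,:3],T[:3,3]
    uv=np.atleast_2d(np.asarray(uv,float)); p=np.c_[(uv-K[:2,2])/[K[0,0],K[1,1]],np.ones(len(uv))]*[1,-1,-1]
    d=p@Rm.T
    return o+d*((z-o[2])/d[:,2])[:,None]
E
python3 - <<'E'
from h import *
im=cv2.imread('pics/top1.png'); c=im[190:380,270:450]
cv2.imwrite('pics/c1.png',cv2.resize(c,None,fx=3,fy=3,interpolation=cv2.INTER_CUBIC))
hsv=cv2.cvtColor(im,cv2.COLOR_BGR2HSV)
m=cv2.inRange(hsv,(3,150,90),(13,255,255)); m[:, :295]=0;m[:,385:]=0;m[:255]=0;m[345:]=0
m=cv2.morphologyEx(m,cv2.MORPH_CLOSE,np.ones((7,7)));m=cv2.morphologyEx(m,cv2.MORPH_OPEN,np.ones((5,5)))
cs=max(cv2.findContours(m,0,2)[0],key=cv2.contourArea)
print(cv2.boundingRect(cs),cv2.contourArea(cs))
P=ray("top",cs[:,0],0.043)[:,:2]
r=cv2.minAreaRect((P*1000).astype(np.float32)); print(r, cv2.boxPoints(r))
E
```

```text
(313, 263, 55, 75) 2972.5
((504.14190673828125, 13.522201538085938), (124.56674194335938, 79.36630249023438), 14.751250267028809) [[433.80713   36.038628]
 [454.01562  -40.711792]
 [574.4767    -8.994225]
 [554.2682    67.756195]]
```

View pics/c1.png

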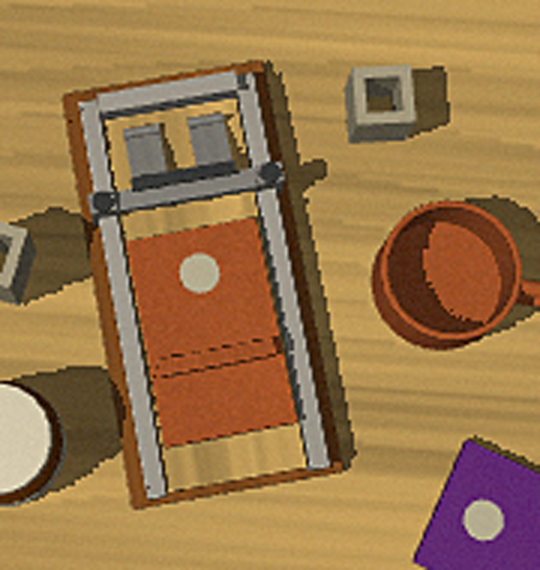

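The crop confirms the terracotta tile lies between the rails. Its ridge is in the rear half, at crop (217,355), and the white dot is ahead of it. The bar screws are at crop (104,202) and (271,172), and the rail near ends are at (157,492) and (317,465).

```bash
python3 - <<'E'
from h import *
f=lambda p,z:ray("top",np.array(p)/3+[270-.33,190-.33],z)[:,:2]*1000
s=f([(104,202),(271,172)],57);s=f([(104,202),(271,172)],.057)
d=s[0]-s[1];print("screws",s,s.mean(0),np.linalg.norm(d),np.degrees(np.arctan2(-d[0],d[1])))
b=f([(120,215),(257,190)],.048); print("bar near top",b,b.mean(0))
r=f([(157,492),(317,465),(92,108),(247,78)],.034);
for i in(0,1):
  d=r[i+2]-r[i];print(r[i],r[i+2],np.linalg.norm(d),np.degrees(np.arctan2(d[1],d[0])))
print("stop near top", f([(107,115),(238,92)],.045).mean(0))
d=f([(199,273)],.043);print("dot",d)
rg=f([(158,370),(278,345)],.055);print("ridge mid",rg,rg.mean(0))
E
```

```text
screws [[574.82874165  81.7498584 ]
 [599.82228116 -16.60359914]] [587.32551141  32.57312963] 101.47945421399905 14.258177498204512
bar near top [[569.30056003  71.98880835]
 [590.15217468  -9.21241352]] [579.72636735  31.38819741]
[408.04538739  38.74521671] [637.71836583  94.61390524] 236.37044523528695 13.67184611432711
[430.14462517 -54.34720286] [6.63242251e+02 3.86388556e-01] 239.4374011800334 13.21421983145064
stop near top [641.11969938  45.10228647]
dot [[538.19020358  22.39404875]]
ridge mid [[477.40936042  42.82386066]
 [496.82219787 -26.44826368]] [487.11577915   8.18779849]
```

The estimates agree: clamp yaw is about 14.2°, the bar's near face is at (0.581,0.031), and the tile's centre is at (0.504,0.0135), so its clamp x is about -0.078. The press point is near (0.463,0.003). I shut the fingers and travel above everything.

Emit:
{"name": "step_arm", "arguments": {"increments": [[0, [0.014, 0.0285, 0], [0, 0, -0.01]], [0, [0.014, 0.0285, 0], [0, 0, -0.01]], [0, [0.014, 0.0285, 0], [0, 0, -0.01]], [0, [0.014, 0.0285, 0], [0, 0, -0.01]], [0, [0.014, 0.0285, 0], [0, 0, -0.01]], [0, [0.014, 0.0285, 0], [0, 0, -0.01]], [0, [0.014, 0.0285, 0], [0, 0, -0.01]], [0, [0.014, 0.0285, 0], [0, 0, -0.014]]]}}

```text
t: 0.77
ee_pos: [0.3076, -0.3375, 0.231]
tcp_rot: [-3.141, 0.0, 0.247]
contact_force: [0.3, -0.4, -0.2]
opening: -0.0
grip_force: 0.0
```

Emit:
{"name": "step_arm", "arguments": {"increments": [[0, [0.014, 0.0285, 0], [0, 0, 0]], [0, [0.014, 0.0285, 0], [0, 0, 0]], [0, [0.014, 0.0285, 0], [0, 0, 0]], [0, [0.014, 0.0285, 0], [0, 0, 0]], [0, [0.014, 0.0285, 0], [0, 0, 0]], [0, [0.014, 0.0285, 0], [0, 0, 0]], [0, [0.014, 0.0285, 0], [0, 0, 0]], [0, [0.014, 0.0285, 0], [0, 0, 0]]]}}

```text
t: 1.43
ee_pos: [0.4195, -0.1096, 0.2311]
tcp_rot: [-3.141, 0.0, 0.248]
contact_force: [0.4, -0.7, 0.4]
opening: -0.0005
grip_force: 0.0
```

Emit:
{"name": "step_arm", "arguments": {"increments": [[0, [0.011, 0.028, 0], [0, 0, 0]], [0, [0.011, 0.028, 0], [0, 0, 0]], [0, [0.011, 0.028, 0], [0, 0, 0]], [0, [0.011, 0.028, 0], [0, 0, 0]], [0, [0, 0, -0.035], [0, 0, 0]], [0, [0, 0, -0.035], [0, 0, 0]], [0, [0, 0, -0.03], [0, 0, 0]], [0, [0, 0, 0], [0, 0, 0]]]}}

```text
t: 2.1
ee_pos: [0.4589, 0.0017, 0.1266]
tcp_rot: [-3.138, 0.009, 0.249]
contact_force: [-1.5, 0.2, -0.7]
opening: 0.0003
grip_force: 0.0
```

```bash
python3 - <<'E'
from h import *
s=status.state(); c=get_calibration("wrist")
T=np.eye(4);T[:3,:3]=R.from_euler('xyz',s["tcp_rot"]).as_matrix();T[:3,3]=s["ee_pos"];T=T@c["hand_eye"];np.save('T.npy',T)
print(s["ee_pos"],s["tcp_rot"])
save("wrist","w1")
E
```

```text
[0.45892055 0.00171792 0.1265955 ] [-3.1375998   0.00940703  0.24851299]
```

View pics/w1.png

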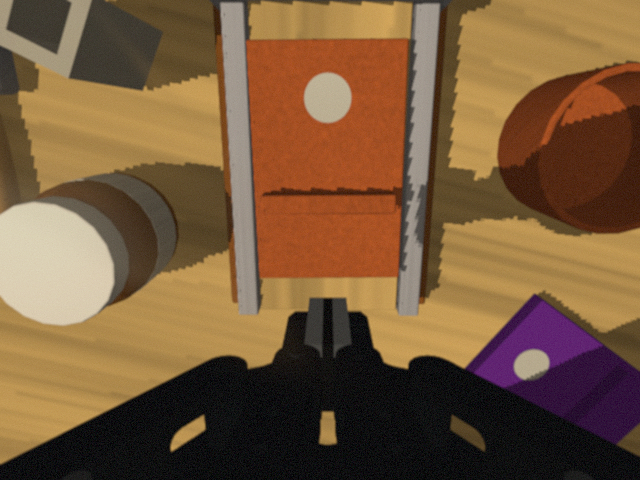

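The wrist view shows the tile squared up with the tool. Its front edge is at row 40, rear edge at row 277, left/right edges at about columns 252 and 406, and the ridge at rows 195-213. The fingers point at the rear part of the tile.

```bash
python3 - <<'E'
from h import *
T=np.load('T.npy');u=np.array([np.cos(.248),np.sin(.248)]);v=np.array([-u[1],u[0]])
for n,p,z in[("front",(328,40),.043),("rear",(330,277),.043),("L",(252,150),.043),("R",(405,150),.043),("ridge front top",(330,195),.055),("ridge rear top/bot",(330,213),.055),("dot",(328,97),.043),("railL",(240,150),.034),("railR",(423,150),.034)]:
    q=ray("wrist",p,z,T)[0,:2]-[.5041,.0135]; print(n,q@u,q@v)
print(status.state()["ee_pos"],(np.array(status.state()["ee_pos"])[:2]-[.5041,.0135])@np.c_[u,v])
E
```

```text
front 0.062075675141081574 -0.0004517707406137593
rear -0.0613947745695121 -0.0016509060101380078
L 0.009564996053775534 0.03939111690379603
R 0.009589439038277811 -0.04080521039780883
ridge front top -0.012148882759004054 -0.001541663087812974
ridge rear top/bot -0.021529768140444105 -0.001558519490456681
dot 0.03579238371661463 -0.00046343532143154853
railL 0.009000320928344727 0.04756481010413675
railR 0.009030725281162446 -0.05219049718029012
[0.46042331 0.00133251 0.12895339] [-0.04532711 -0.0010741 ]
```

Emit:
{"name": "step_arm", "arguments": {"increments": [[0, [0, 0, -0.02], [0, 0, 0]], [0, [0, 0, -0.02], [0, 0, 0]], [0, [0, 0, -0.02], [0, 0, 0]], [0, [0, 0, -0.01], [0, 0, 0]], [0, [0, 0, -0.005], [0, 0, 0]], [0, [0, 0, 0], [0, 0, 0]], [0, [0, 0, 0], [0, 0, 0]], [0, [0, 0, 0], [0, 0, 0]]]}}

```text
t: 2.82
ee_pos: [0.4647, 0.0005, 0.0576]
tcp_rot: [3.141, -0.002, 0.248]
contact_force: [0.7, -0.0, 0.3]
opening: -0.0001
grip_force: 0.0
```

Emit:
{"name": "step_arm", "arguments": {"increments": [[0, [0, 0, -0.006], [0, 0, 0]], [0, [0, 0, -0.005], [0, 0, 0]], [0, [0, 0, -0.003], [0, 0, 0]], [0, [0, 0, -0.003], [0, 0, 0]], [0, [0, 0, -0.002], [0, 0, 0]], [0, [0, 0, -0.001], [0, 0, 0]], [0, [0, 0, 0], [0, 0, 0]], [0, [0, 0, 0], [0, 0, 0]]]}}

```text
t: 3.48
ee_pos: [0.4636, 0.0007, 0.0365]
tcp_rot: [3.142, -0.0, 0.248]
contact_force: [-1.1, -0.2, 9.0]
opening: 0.0001
grip_force: 4.3
```

Emit:
{"name": "step_arm", "arguments": {"increments": [[0, [0, 0, -0.0015], [0, 0, 0]], [0, [0, 0, 0], [0, 0, 0]], [0, [0.002, 0.0005, 0], [0, 0, 0]], [0, [0.002, 0.0005, 0], [0, 0, 0]], [0, [0.002, 0.0005, 0], [0, 0, 0]], [0, [0.002, 0.0005, 0], [0, 0, 0]], [0, [0.002, 0.0005, 0], [0, 0, 0]], [0, [0, 0, 0], [0, 0, 0]]]}}

```text
t: 4.15
ee_pos: [0.4713, 0.0034, 0.0346]
tcp_rot: [-3.14, 0.004, 0.248]
contact_force: [-5.8, -0.8, 11.0]
opening: 0.0001
grip_force: 5.0
```

Emit:
{"name": "step_arm", "arguments": {"increments": [[0, [0.0039, 0.001, 0], [0, 0, 0]], [0, [0.0039, 0.001, 0], [0, 0, 0]], [0, [0.0039, 0.001, 0], [0, 0, 0]], [0, [0.0039, 0.001, 0], [0, 0, 0]], [0, [0, 0, 0], [0, 0, 0]], [0, [0, 0, 0], [0, 0, 0]]]}}

```text
t: 4.65
ee_pos: [0.4875, 0.0074, 0.0348]
tcp_rot: [-3.141, 0.003, 0.248]
contact_force: [-2.9, -0.9, 10.2]
opening: -0.0
grip_force: 4.9
```

Emit:
{"name": "step_arm", "arguments": {"increments": [[0, [0.0029, 0.0007, 0], [0, 0, 0]], [0, [0.0029, 0.0007, 0], [0, 0, 0]], [0, [0.0029, 0.0007, 0], [0, 0, 0]], [0, [0.0029, 0.0007, 0], [0, 0, 0]], [0, [0.0029, 0.0007, 0], [0, 0, 0]], [0, [0.0029, 0.0007, 0], [0, 0, 0]], [0, [0, 0, 0], [0, 0, 0]]]}}

```text
t: 5.23
ee_pos: [0.5046, 0.0116, 0.0346]
tcp_rot: [-3.14, 0.004, 0.248]
contact_force: [-4.2, -0.9, 9.9]
opening: 0.0004
grip_force: 5.0
```

Emit:
{"name": "step_arm", "arguments": {"increments": [[0, [0.0029, 0.0007, 0], [0, 0, 0]], [0, [0.0029, 0.0007, 0], [0, 0, 0]], [0, [0.0029, 0.0007, 0], [0, 0, 0]], [0, [0.0029, 0.0007, 0], [0, 0, 0]], [0, [0.0029, 0.0007, 0], [0, 0, 0]], [0, [0.0029, 0.0007, 0], [0, 0, 0]], [0, [0, 0, 0], [0, 0, 0]]]}}

```text
t: 5.82
ee_pos: [0.5221, 0.0157, 0.0347]
tcp_rot: [-3.141, 0.004, 0.248]
contact_force: [-5.1, -1.0, 10.1]
opening: 0.0001
grip_force: 5.0
```

```bash
python3 - <<'E'
from h import *
s=status.state();print(s["ee_pos"],s["contact_force"])
im=save("wrist","w2");
E
```

```text
[0.52205691 0.01572541 0.0346574 ] [-5.06950625 -1.02787633 10.08909503]
```

View pics/w2.png

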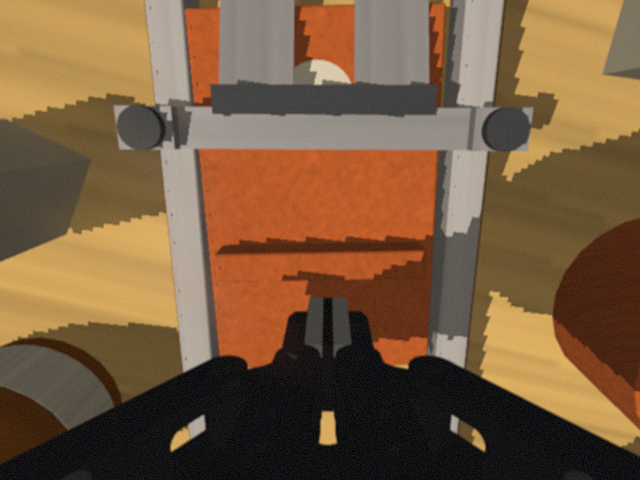

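The tile's front is under the bar (row 148) and reaches row 8 beside the leaf blades. The ridge (row 250) is still about 40 mm short of the bar. I push on.

Emit:
{"name": "step_arm", "arguments": {"increments": [[0, [0.0029, 0.0007, 0], [0, 0, 0]], [0, [0.0029, 0.0007, 0], [0, 0, 0]], [0, [0.0029, 0.0007, 0], [0, 0, 0]], [0, [0.0029, 0.0007, 0], [0, 0, 0]], [0, [0.0029, 0.0007, 0], [0, 0, 0]], [0, [0.0029, 0.0007, 0], [0, 0, 0]], [0, [0, 0, 0], [0, 0, 0]]]}}

```text
t: 6.45
ee_pos: [0.5387, 0.0199, 0.0344]
tcp_rot: [-3.14, 0.005, 0.248]
contact_force: [-5.0, -0.5, 8.2]
opening: -0.0002
grip_force: 5.3
```

Emit:
{"name": "step_arm", "arguments": {"increments": [[0, [0.0019, 0.0005, 0], [0, 0, 0]], [0, [0.0019, 0.0005, 0], [0, 0, 0]], [0, [0.0019, 0.0005, 0], [0, 0, 0]], [0, [0, 0, 0], [0, 0, 0]]]}}

```text
t: 6.78
ee_pos: [0.5442, 0.0213, 0.0344]
tcp_rot: [-3.14, 0.005, 0.248]
contact_force: [-6.2, -0.7, 8.0]
opening: -0.0001
grip_force: 5.4
```

Emit:
{"name": "step_arm", "arguments": {"increments": [[0, [0.0015, 0.0004, 0], [0, 0, 0]], [0, [0.0015, 0.0004, 0], [0, 0, 0]], [0, [0, 0, 0], [0, 0, 0]]]}}

```text
t: 7.03
ee_pos: [0.547, 0.0221, 0.0343]
tcp_rot: [-3.14, 0.005, 0.248]
contact_force: [-6.3, -0.9, 8.6]
opening: -0.0001
grip_force: 5.4
```

Emit:
{"name": "step_arm", "arguments": {"increments": [[0, [0.0015, 0.0004, 0], [0, 0, 0]], [0, [0.0015, 0.0004, 0], [0, 0, 0]], [0, [0, 0, 0], [0, 0, 0]]]}}

```text
t: 7.28
ee_pos: [0.55, 0.0229, 0.0343]
tcp_rot: [-3.14, 0.006, 0.248]
contact_force: [-6.5, -1.8, 8.5]
opening: -0.0001
grip_force: 5.3
```

Emit:
{"name": "step_arm", "arguments": {"increments": [[0, [0.0015, 0.0004, 0], [0, 0, 0]], [0, [0.0015, 0.0004, 0], [0, 0, 0]], [0, [0, 0, 0], [0, 0, 0]]]}}

```text
t: 7.53
ee_pos: [0.5501, 0.0232, 0.034]
tcp_rot: [-3.14, 0.011, 0.249]
contact_force: [-11.7, -3.6, 13.5]
opening: -0.0001
grip_force: 9.2
```

```bash
python3 - <<'E'
from h import *
s=status.state();print(s["ee_pos"],s["contact_force"])
im=save("wrist","w3");
E
```

```text
[0.55013451 0.02318007 0.03404489] [-11.74918748  -3.63885921  13.47744641]
```

View pics/w3.png

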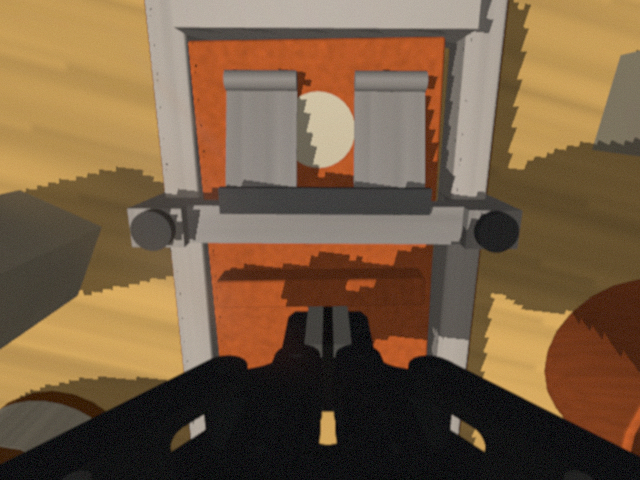

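The tile's front edge (row 38) is against the stop face, the leaf noses rest on its top, and the ridge is just short of the bar. The push force jumped and the motion stopped at x = 0.550, so the tile is home. I release straight up.

Emit:
{"name": "step_arm", "arguments": {"increments": [[0, [0, 0, 0.002], [0, 0, 0]], [0, [0, 0, 0.002], [0, 0, 0]], [0, [0, 0, 0.004], [0, 0, 0]], [0, [-0.002, -0.0005, 0.006], [0, 0, 0]], [0, [-0.004, -0.001, 0.01], [0, 0, 0]], [0, [0, 0, 0.02], [0, 0, 0]], [0, [0, 0, 0.03], [0, 0, 0]], [0, [0, 0, 0.03], [0, 0, 0]]]}}

```text
t: 8.25
ee_pos: [0.5497, 0.0222, 0.1399]
tcp_rot: [-3.141, 0.0, 0.248]
contact_force: [0.8, -0.8, -0.4]
opening: -0.0
grip_force: 0.0
```

Emit:
{"name": "step_arm", "arguments": {"increments": [[0, [-0.01, 0, 0.02], [0, 0, 0]], [0, [-0.02, 0, 0], [0, 0, 0]], [0, [0, 0, 0], [0, 0, 0]], [0, [0, 0, 0], [0, 0, 0]], [0, [0, 0, 0], [0, 0, 0]], [0, [0, 0, 0], [0, 0, 0]]]}}

```text
t: 8.75
ee_pos: [0.5207, 0.0222, 0.1585]
tcp_rot: [-3.142, -0.0, 0.248]
contact_force: [1.1, -0.1, -0.5]
opening: -0.0002
grip_force: 0.0
```

```bash
python3 - <<'E'
from h import *
s=status.state(); c=get_calibration("wrist")
T=np.eye(4);T[:3,:3]=R.from_euler('xyz',s["tcp_rot"]).as_matrix();T[:3,3]=s["ee_pos"];T=T@c["hand_eye"];np.save('T.npy',T)
print(s["ee_pos"],s["contact_force"])
im=save("wrist","w4");
E
```

```text
[0.52072333 0.02217809 0.15846467] [ 1.08168455 -0.09189102 -0.50112157]
```

View pics/w4.png

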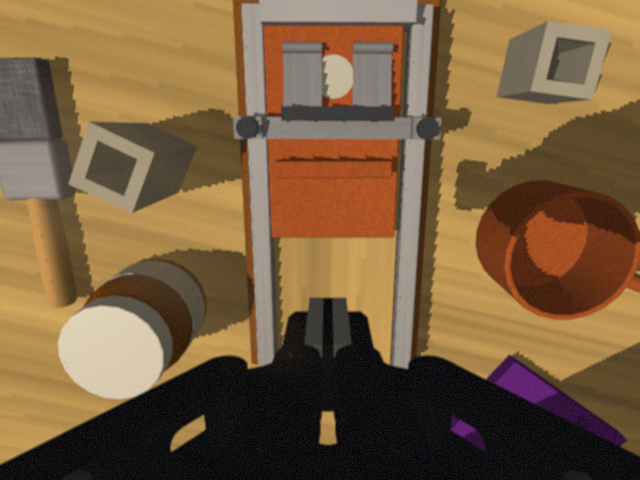

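The tile sits under the bar with its front edge (row 24) at the stop (row 22). Its rear edge is at row 237 and the bar's near edge at row 138. One numeric check follows before I hand in.

```bash
python3 - <<'E'
from h import *
T=np.load('T.npy');u=np.array([np.cos(.248),np.sin(.248)])
f=lambda p,z:(ray("wrist",p,z,T)[0,:2]-[.581,.031])@u
print(f((333,237),.038),f((333,24),.038),f((333,138),.048),f((333,22),.045),f((333,160),.05))
E
```

```text
-0.060474058771256466 0.06409924639543069 0.001864824454236091 0.06360507753879285 -0.010597772969943665
```

```bash
python3 -c "
from workcell import ticket
print(ticket.close_job())"
```

```text
the job is handed in; nothing more can be done
None
```

The tile is clamped under the bar and leaf spring and home against the end stop (within about 1 mm by the last wrist picture); the gripper is clear and the job is handed in, with no verdict returned.

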